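# Fit the page ledge under the header of the sloping menu stand

## Task

Take the aluminium page ledge by its upright lip and lay it flat on the sloping wooden board, lip at the lower end and its thin edge still below the wooden header flap; then slide it up the board, square and centred, until about 1.5 cm or more of the thin edge is tucked under the header, without lifting the header. Finish while still gripping the lip and pressing the ledge firmly flat against the board (a colleague will drive the screws); do not let go, and leave the bell, bowl and mug where they are.

Things in the scene. Friction and masses are not known exactly. Their poses are not given: they have to be found in the camera images.
- ledge: Loose L-shaped aluminium ledge, 0.16 kg, lying flat on the worktop, lip up. Leaf 70 (x) x 130 (y) x 4 mm; origin at the centre of its underside, z out of the leaf. Upright lip, 10 mm thick, along the whole lower edge (x = -35 to -25 mm), its top 34 mm above the underside: grip it across its thickness, along x. The thin free edge of the leaf is at x = +35 mm.
- ledge_edge_left (a point): Corner of the ledge's thin free edge at its +y end, on the underside: (35, 65, 0) mm in the ledge's frame.
- ledge_edge_right (a point): Corner of the ledge's thin free edge at its -y end, on the underside: (35, -65, 0) mm in the ledge's frame.
- board: Fixed sloping wooden board, 185 (x) x 250 (y) mm, rising 20 degrees away from the robot. Origin: middle of its lower edge on the face, 24 mm above the worktop; x up the slope, y to the left, z out of the face. The header flap covers x = 95 to 172 mm, underside 8 mm and top 18 mm above the face; below it the gap is open between spacer strips at y = -102 and +102 mm.
- header_lip (a point): Middle of the lower edge of the wooden header flap (77 x 232 x 10 mm), on its underside: (95, 0, 8) mm in the board's frame while the flap lies down.
- header (a joint): Hinge of the header flap along its upper edge, 77 mm from its lower edge: 0 rad lying down on its stop, grows as the lower edge is lifted; only its own weight (0.16 kg) keeps it down.
- bell: Chrome counter bell, 73 mm across, 58 mm high, origin under its centre; a bystander.
- bowl: White bowl of sweets, 110 mm across, 55 mm high, origin under its centre; a bystander.
- mug: Navy mug, 82 x 111 x 81 mm high, origin under its centre; a bystander.

How it is judged:
By the outcome, as a careful person would: the job done as asked, in the order asked, and still so for the second after the job is handed in, while the arm keeps its last pose, push and grip.
It also fails if it takes over 45 s, if anything falls off the work surface, if the arm or the gripper's body presses on something with over 40 N, if the wrist force passes 120 N, or if a joint passes its speed limit or range.

## Robot

A 6-joint arm with a two-finger parallel gripper is mounted at the origin on a cart in front of the work surface, level with it; the furniture and walls round the work are solid. World frame = base frame: x ahead of the robot, y to its left, z up, the work surface at z = 0. Lengths are in m, angles in rad, forces in N, time in s.
With the tool pointing down it reaches from about 0.25 to 0.775 m from the base axis. Payload 4 kg.
Tool frame: the origin (TCP) lies at the very end of the fingers, on their centre line; the grasp point (between the pads) lies 19 mm behind it; z points along the fingers, y is the line along which they close (so a half turn about z gives the same grasp; the last joint's range is limited). The gripper opens to 85 mm and grips with 20 to 120 N. Pads are 22 mm wide; open, the fingers measure 114 mm over their backs; the gripper's body (76 mm by 85 mm) begins 54 mm behind the grasp point. The pads swing forward as they close: fully open they stand 13 mm farther back than shut.
Start: joints at [1.188, 0.087, 1.371, -0, 1.684, -0.103], TCP at [0.152, 0.529, 0.231] pointing down, gripper open.
Joint ranges: [-3.1, 3.1], [-0.76, 2.03], [0.27, 2.55], [-1.08, 4.22], [0.17, 2.65], [-2.57, 2.57]. Speed limits (rad/s): [2.79, 2.79, 3.14, 3.14, 3.14, 3.14].

## Interface

Orientations are given as a unit quaternion [w, x, y, z].
In Python, from workcell import arm gives the robot as it stands.
- The arm moves only by the tool move_arm, never from a script. Its argument "series" is text: rows parted by semicolons, each of 5 numbers parted by spaces: the opening, from -1 (shut) to 1 (fully open), then the shift along the tool's x, y, z in m, then the turn about the tool's z in degrees. A call has 1 to 8 rows; each row is the pose to reach, as a shift and turn from the pose commanded when the call began, along the tool's axes at that moment; what a row does not reach only later rows make up. A row lasts 1/12 s, in which the tool goes at most 41.7 mm and 7.16 degrees, less where a joint would pass 70% of its speed; a pose out of reach is approached as far as the arm can. A call with a gripper value outside its range is refused whole. The fingers move at their own pace and stop on an object; "grip_force" is the grip in N (left out, the last holds). Time passes only in rows, so rows that repeat a pose let the fingers close. It gives the time, the measured TCP pose, the force, the opening and the grip force at its end, in the units of the state.
- arm.sense(): the state, without advancing time (a new reading comes with each control period).
- arm.snapshot(name): name is "scene" or "top" or "wrist"; returns the picture (420x560x3 uint8, blue, green, red); there is no depth.
- arm.camera_model(name): a dict with "fx", "fy", "cx", "cy" (pixels), "dist" ([k1, k2, p1, p2, k3] as OpenCV has them; the pictures are not rectified), "cam_to_world" (4x4, takes a point from camera to world coordinates). Camera axes: x right, y up, looking along -z (the intrinsics and any distortion apply to the point x, -y, -z); pixel columns grow to the right and rows downward; lengths in m; the calibration is good to about 2 mm. A picture is of the moment at which its call begins: read the wrist's pose just before it. camera_model takes no time and is no camera call; for the wrist camera it gives the pose at the moment of the call.
- arm.sign_off(): hands the job in; it is judged then, once.
The state is a dict: "time": time; "joint_positions": joint angles; "qd": joint speeds; "joint_torque": joint torques, N m; "tcp_pos": TCP position; "tcp_rot": TCP orientation; "ft_force": force on the tool from outside, world axes, zero at the start; "moment": the same for the moment, N m; "grip_width": opening from 0.0 (shut) to 1.0 (fully open); "grasp_force": force on a finger pad.
Only numpy, scipy, OpenCV 4.12 (cv2) and the standard library are available. Lean on these libraries where they do the work, as an engineer would, in place of code of your own. Each camera call takes 0.05 s, during which the arm holds its last target. There are 200 camera calls.

## Working session

There is one attempt and no reset: what is moved stays moved. The work goes in short steps, Python scripts to look and compute and a tool call to move; the robot and the scene stay as the last step left them, time stands still between calls to the robot, and variables do not carry over. Pictures are saved under pics/ and viewed, at most 10 in all, crops included, and the job is handed in when it is done.

Besides the shell and the picture viewer there is one more tool, called after "Call:" as name(argument=value, ...) on one line, values as JSON. move_arm: Moves the arm, as the interface text tells. Its arguments: {"type":"object","properties":{"series":{"type":"string"},"grip_force":{"type":"number"}},"required":["series"]}

```bash
mkdir -p pics
python3 - <<'E'
from workcell import arm
import cv2,numpy as np
for n in("scene","top","wrist"):
    c=arm.camera_model(n);cv2.imwrite(f"pics/{n}0.png",arm.snapshot(n))
    print(n,c["fx"],c["cx"],c["cy"],c["dist"],np.round(c["cam_to_world"],3).tolist())
s=arm.sense();print({k:np.round(v,3).tolist() for k,v in s.items()})
a=np.hstack([cv2.imread("pics/scene0.png"),cv2.imread("pics/top0.png")])
E
ls
```

```text
scene 487.35742378879877 273.83842491762266 200.365522263874 [-0.14093531  0.          0.          0.          0.        ] [[-0.86, 0.392, -0.325, -0.005], [-0.51, -0.659, 0.554, 0.947], [0.003, 0.642, 0.767, 1.312], [0.0, 0.0, 0.0, 1.0]]
top 433.33961506483644 281.02626754822984 205.89774717144093 [-0.08539817  0.          0.          0.          0.        ] [[0.005, 0.996, -0.087, 0.4], [-1.0, 0.005, -0.01, 0.047], [-0.009, 0.087, 0.996, 1.44], [0.0, 0.0, 0.0, 1.0]]
wrist 325.4594559923814 280.8119592845656 212.98837804828136 [0.01039421 0.         0.         0.         0.        ] [[0.277, -0.927, -0.255, 0.088], [0.961, 0.266, 0.076, 0.547], [-0.003, -0.266, 0.964, 0.373], [0.0, 0.0, 0.0, 1.0]]
{'time': 0.15, 'joint_positions': [1.188, 0.088, 1.372, -0.0, 1.684, -0.103], 'qd': [0.001, -0.001, -0.006, 0.001, -0.001, 0.0], 'joint_torque': [0.002, -35.238, -31.368, -0.0, 0.008, 0.0], 'tcp_pos': [0.152, 0.528, 0.23], 'tcp_rot': [-0.0, 0.139, 0.99, -0.001], 'ft_force': [0.993, 0.787, 0.243], 'moment': [0.017, -0.018, -0.011], 'grasp_force': 0.0, 'grip_width': 1.0}
pics
```

View pics/top0.png

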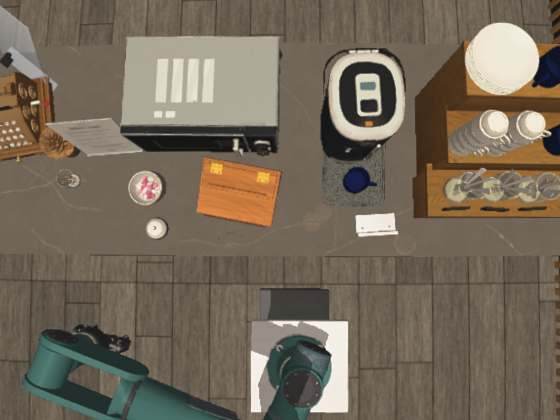

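View pics/scene0.png

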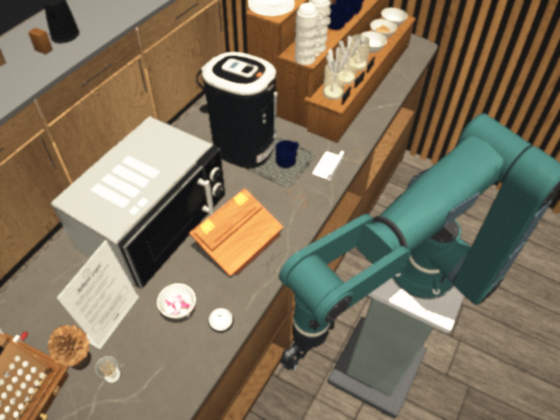

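The top view shows the ledge at (376,224), the board with corners near (204,158), (281,171), (270,226) and (197,212), the bell at (156,228), the bowl at (147,185) and the mug at (357,180). The scene view agrees. Next I'll enlarge the ledge and board.

Run:
```python
import cv2,numpy as np
t=cv2.imread("pics/top0.png");s=cv2.imread("pics/scene0.png")
z=lambda a,w,h:cv2.resize(a,(w,h),interpolation=cv2.INTER_CUBIC)
a=z(t[150:235,190:290],400,300*85//75-40); b=z(t[205:245,345:405],400,300)
c=z(s[185:275,185:285],400,300); d=z(s[140:185,305:365],400,300)
a=z(t[155:230,190:290],400,300)
cv2.imwrite("pics/crops0.png",np.vstack([np.hstack([a,b]),np.hstack([c,d])]))
```

```text
(no output)
```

View pics/crops0.png

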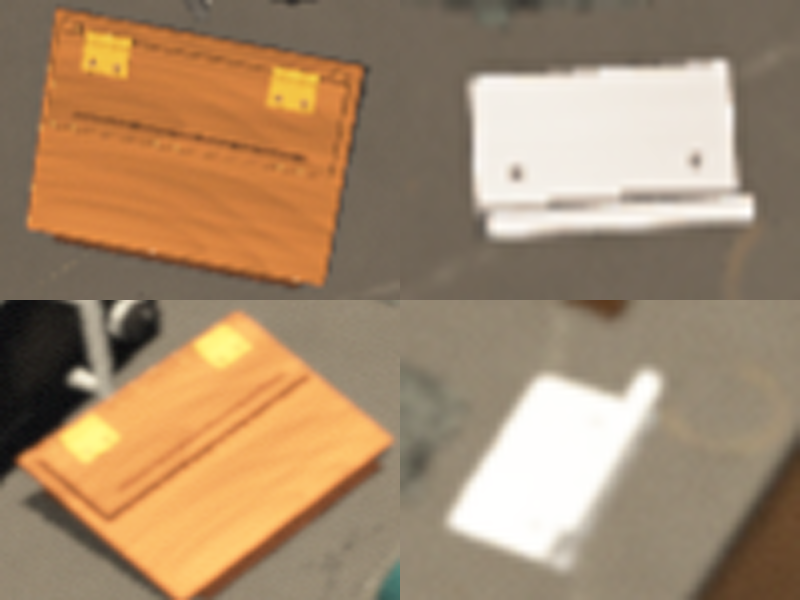

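The ledge's lip faces the robot, with a yaw of about +3°. The board's yaw is about −11°. I'll turn the pixels into positions.

```bash
cat > h.py <<'E'
import cv2,numpy as np
from workcell import arm
def rays(cm,px):
    K=np.array([[cm["fx"],0,cm["cx"]],[0,cm["fy"],cm["cy"]],[0,0,1.]])
    u=cv2.undistortPoints(np.float64(px).reshape(-1,1,2),K,np.float64(cm["dist"])).reshape(-1,2)
    T=np.array(cm["cam_to_world"]);d=np.c_[u[:,0],-u[:,1],-np.ones(len(u))]@T[:3,:3].T
    return T[:3,3],d
def onplane(cm,px,z,n=(0,0,1)):
    """points on plane n.p = z ; z may be per point"""
    o,d=rays(cm,px);n=np.array(n,float)
    return o+d*((np.array(z)-o@n)/(d@n))[:,None]
def project(cm,P):
    T=np.linalg.inv(np.array(cm["cam_to_world"]));q=np.atleast_2d(P)@T[:3,:3].T+T[:3,3]
    K=np.array([[cm["fx"],0,cm["cx"]],[0,cm["fy"],cm["cy"]],[0,0,1.]])
    return cv2.projectPoints(q*[1,-1,-1],np.zeros(3),np.zeros(3),K,np.float64(cm["dist"]))[0].reshape(-1,2)
E
python3 - <<'E'
from h import *
np.set_printoptions(precision=4,suppress=True)
c=arm.camera_model("top");t=cv2.imread("pics/top0.png")
hsv=cv2.cvtColor(t,cv2.COLOR_BGR2HSV)
def big(m,box):
    k=np.zeros_like(m);x0,y0,x1,y1=box;k[y0:y1,x0:x1]=m[y0:y1,x0:x1]
    return max(cv2.findContours(k,0,2)[0],key=cv2.contourArea)
l=big(cv2.inRange(hsv,(0,0,170),(180,60,255)),(345,205,410,245))
q=cv2.boxPoints(cv2.minAreaRect(l));P=onplane(c,q,.004);print("ledge",q,P)
b=big(cv2.inRange(hsv,(5,110,90),(25,255,255)),(180,145,300,240))
q=cv2.approxPolyDP(b,6,True).reshape(-1,2);q=q if len(q)==4 else cv2.boxPoints(cv2.minAreaRect(b))
z=np.where(q[:,1]<190,.024+.185*np.sin(np.radians(20)),.024)
P=onplane(c,q,z);print("board",q,P)
for n,p in dict(bell=(156,228),bowl=(147,187),mug=(356,180)).items(): print(n,onplane(c,[p],.03))
E
```

```text
ledge [[354.8793 214.9483]
 [395.9138 212.5345]
 [397.1793 234.0483]
 [356.1448 236.4621]] [[ 0.4962 -0.1846  0.004 ]
 [ 0.5048 -0.3222  0.004 ]
 [ 0.4332 -0.3253  0.004 ]
 [ 0.4248 -0.1882  0.004 ]]
board [[204 157]
 [197 212]
 [270 226]
 [280 171]] [[0.6732 0.3063 0.0873]
 [0.5021 0.3375 0.024 ]
 [0.4574 0.0966 0.024 ]
 [0.6287 0.0641 0.0873]]
bell [[0.4483 0.4713 0.03  ]]
bowl [[0.584  0.5058 0.03  ]]
mug [[ 0.6096 -0.1852  0.03  ]]
```

Call:
move_arm(series="1 -0.02 -0.028 0 0; 1 -0.04 -0.056 0 0; 1 -0.06 -0.084 0 0; 1 -0.08 -0.112 0 0; 1 -0.1 -0.14 0 0; 1 -0.12 -0.168 0 0; 1 -0.14 -0.196 0 0; 1 -0.162 -0.223 0 0")

```text
time: 0.82
tcp_pos: [0.2457, 0.2679, 0.231]
tcp_rot: [-0.0, 0.139, 0.99, -0.0]
ft_force: [1.0, -0.0, -0.3]
grip_width: 1.001
grasp_force: 0.0
```

Call:
move_arm(series="1 -0.02 -0.028 0 0; 1 -0.04 -0.056 0 0; 1 -0.06 -0.084 0 0; 1 -0.08 -0.112 0 0; 1 -0.1 -0.14 0 0; 1 -0.12 -0.168 0 0; 1 -0.14 -0.196 0 0; 1 -0.162 -0.223 0 0")

```text
time: 1.48
tcp_pos: [0.3399, 0.0088, 0.2313]
tcp_rot: [0.0, 0.14, 0.99, 0.0]
ft_force: [0.3, 0.8, 0.2]
grip_width: 0.998
grasp_force: 0.0
```

Call:
move_arm(series="0.6 -0.02 -0.028 0 7; 0.6 -0.04 -0.056 0 14; 0.6 -0.06 -0.084 0 21; 0.6 -0.08 -0.112 0 28; 0.6 -0.1 -0.14 0 35; 0.6 -0.12 -0.168 0 42; 0.6 -0.14 -0.196 0 49; 0.6 -0.162 -0.223 0.03 56")

```text
time: 2.15
tcp_pos: [0.4356, -0.2496, 0.2093]
tcp_rot: [0.006, 0.591, 0.807, -0.0]
ft_force: [1.8, -1.2, 1.7]
grip_width: 0.799
grasp_force: 0.0
```

Call:
move_arm(series="0.6 0 0 0 7; 0.6 0 0 0 14.4; 0.6 0 0 0 14.4; 0.6 0 0 0 14.4")

```text
time: 2.48
tcp_pos: [0.4328, -0.2456, 0.2038]
tcp_rot: [-0.0, 0.684, 0.73, 0.0]
ft_force: [-0.1, -0.1, -0.6]
grip_width: 0.804
grasp_force: 0.0
```

Run:
```python
from h import *
c=arm.camera_model("wrist");im=arm.snapshot("wrist");cv2.imwrite("pics/w1.png",im)
s=arm.sense();print(s["time"],s["tcp_pos"],s["tcp_rot"],s["joint_positions"],s["ft_force"])
import json;json.dump({k:np.array(v).tolist() for k,v in c.items()},open("w1.json","w"))
```

```text
2.5333 [ 0.43294892 -0.24543489  0.20415634] [2.78352441e-05 6.83635509e-01 7.29823599e-01 6.58501376e-05] [-6.29775082e-01 -2.28032931e-02  1.53751830e+00  1.24072675e-04
  1.62680624e+00 -6.95099574e-01] [ 0.02155056  0.14585721 -0.71862484]
```

View pics/w1.png

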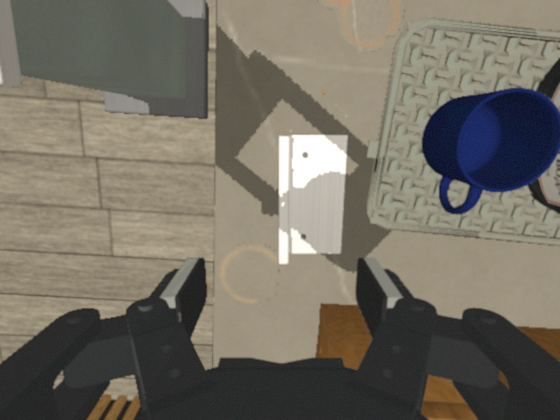

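The wrist view shows the lip top as a strip from (284,137) to (284,263). The leaf's far edge runs from (347,135) to (341,253).

Run:
```python
from h import *
import json
np.set_printoptions(precision=4,suppress=True)
c=json.load(open("w1.json"));im=cv2.imread("pics/w1.png")
m=cv2.inRange(im,(190,190,190),(255,255,255));k=np.zeros_like(m);k[120:275,270:360]=m[120:275,270:360]
L=[];R=[];A=[]
for y in range(145,246,4):
    x=np.flatnonzero(k[y]);
    if len(x): A.append([x[0]-.5,y]);R.append([x[-1]+.5,y])
for y in range(145,256,10): print(y,''.join('#' if v else '.' for v in k[y,272:352]))
col=[np.flatnonzero(k[:,x])[[0,-1]] for x in range(280,288)];print("lip ends",col)
A=onplane(c,A,.034);R=onplane(c,R,.004)
for n,P in(("lip front top",A),("free edge top",R)):
    p=np.polyfit(P[:,1],P[:,0],1);print(n,"yaw",np.degrees(-np.arctan(p[0])),"x at y=-.25",np.polyval(p,-.25))
print(onplane(c,[(284,136.5),(284,263.5)],.034),onplane(c,[(320,134.5),(320,254)],.004))
print(onplane(c,[(280,136.5),(288,136.5)],.034))
```

```text
145 .......###########..##############################################..............
155 .......###########..###########.....#######################################.....
165 .......###########.#######################################################......
175 .......###########..###########################..##.............................
185 .......##########...###############.............................................
195 ........###.....................................................................
205 .........###....................................................................
215 ................................................................................
225 ................................................................................
235 .......#########...##########...................................................
245 .......##########...###################.........................................
255 .......#########................................................................
lip ends [array([136, 263]), array([136, 263]), array([136, 263]), array([136, 263]), array([136, 263]), array([136, 263]), array([136, 263]), array([136, 262])]
lip front top yaw 3.6813145745686993 x at y=-.25 0.43157367189769474
free edge top yaw -21.99387251498825 x at y=-.25 0.47132228778116436
[[ 0.4329 -0.1909  0.034 ]
 [ 0.4416 -0.3194  0.034 ]] [[ 0.4699 -0.1877  0.004 ]
 [ 0.4826 -0.3186  0.004 ]]
[[ 0.4292 -0.1911  0.034 ]
 [ 0.4366 -0.1906  0.034 ]]
```

Call:
move_arm(series="0.2 -0.01 0.004 0.03 0; 0.2 -0.01 0.004 0.07 0; 0.2 -0.01 0.004 0.105 0; 0.2 -0.01 0.004 0.14 0; 0.2 -0.01 0.004 0.165 0; 0.2 -0.01 0.004 0.18 0; 0.2 -0.01 0.004 0.189 0; 0.2 -0.01 0.004 0.189 0")

```text
time: 3.2
tcp_pos: [0.4364, -0.2541, 0.0133]
tcp_rot: [-0.002, 0.684, 0.729, -0.0]
ft_force: [-0.3, 0.3, -0.2]
grip_width: 0.603
grasp_force: 0.0
```

Call:
move_arm(series="-0.3 0 0 0 0; -0.6 0 0 0 0; -1 0 0 0 0; -1 0 0 0 0; -1 0 0 0 0; -1 0 0 0 0", grip_force=30)

```text
time: 3.7
tcp_pos: [0.4387, -0.2562, 0.0171]
tcp_rot: [0.002, 0.685, 0.729, 0.0]
ft_force: [0.0, 0.2, 5.1]
grip_width: 0.11
grasp_force: 30.7
```

Run:
```python
from h import *
cv2.imwrite("pics/w2.png",arm.snapshot("wrist"))
s=arm.sense();print({k:np.round(s[k],4).tolist() for k in("time","tcp_pos","tcp_rot","ft_force","moment","grip_width","grasp_force")})
```

```text
{'time': 3.75, 'tcp_pos': [0.4387, -0.2562, 0.0171], 'tcp_rot': [0.0017, 0.6847, 0.7288, 0.0002], 'ft_force': [-1.2391, 0.4455, 5.6202], 'moment': [0.0186, 0.1157, 0.0248], 'grip_width': 0.112, 'grasp_force': 30.6653}
```

View pics/w2.png

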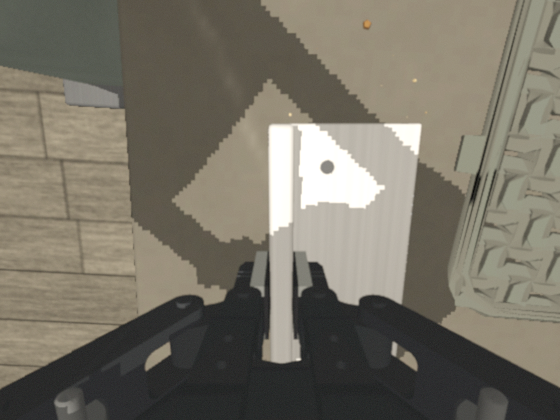

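Call:
move_arm(series="-1 0 0 -0.02 0; -1 0 0 -0.05 0; -1 0.02 0.004 -0.08 0; -1 0.05 0.01 -0.11 0; -1 0.085 0.017 -0.13 0; -1 0.12 0.024 -0.14 0; -1 0.16 0.03 -0.14 0; -1 0.195 0.036 -0.14 0")

```text
time: 4.42
tcp_pos: [0.4616, -0.0565, 0.1563]
tcp_rot: [0.001, 0.685, 0.729, 0.001]
ft_force: [0.2, 0.5, -2.7]
grip_width: 0.11
grasp_force: 29.7
```

Call:
move_arm(series="-1 0.04 0.006 0 0; -1 0.08 0.012 0 0; -1 0.12 0.018 0 3; -1 0.16 0.024 0 6; -1 0.195 0.03 0 9; -1 0.23 0.036 0 12; -1 0.255 0.041 0 14.3; -1 0.272 0.045 0 14.3")

```text
time: 5.08
tcp_pos: [0.4887, 0.2187, 0.1545]
tcp_rot: [-0.001, 0.77, 0.638, -0.0]
ft_force: [0.4, -0.1, -2.0]
grip_width: 0.11
grasp_force: 29.7
```

Call:
move_arm(series="-1 0 0 0 0; -1 0 0 0 0; -1 0 0 0 0")

```text
time: 5.33
tcp_pos: [0.489, 0.2152, 0.1546]
tcp_rot: [-0.0, 0.77, 0.638, -0.001]
ft_force: [-0.2, 0.2, -1.6]
grip_width: 0.106
grasp_force: 29.7
```

Run:
```python
from h import *
import json
for n in("wrist","scene","top"):
    c=arm.camera_model(n);im=arm.snapshot(n);cv2.imwrite(f"pics/{n}3.png",im)
    json.dump({k:np.array(v).tolist() for k,v in c.items()},open(f"{n}3.json","w"))
s=arm.sense();print({k:np.round(s[k],4).tolist() for k in("time","tcp_pos","tcp_rot","ft_force","moment","grip_width","grasp_force")})
```

```text
{'time': 5.4833, 'tcp_pos': [0.4893, 0.2148, 0.1551], 'tcp_rot': [0.0, 0.7706, 0.6373, -0.0001], 'ft_force': [0.1365, 0.2077, -2.7218], 'moment': [-0.0401, -0.0006, 0.0236], 'grip_width': 0.1058, 'grasp_force': 29.6711}
```

View pics/wrist3.png

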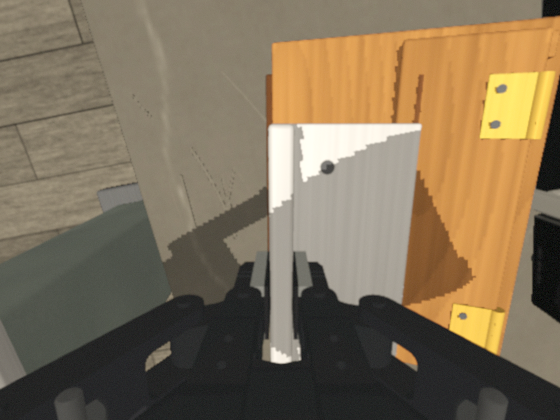

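The wrist view shows the ledge unmoved in the grip and square above the board. The board's lower-left corner is at (272,43) and the header's lower-left corner at (404,40). I'll fit the board pose from its corners in both views.

Run:
```python
from h import *
import json
from scipy.optimize import least_squares
np.set_printoptions(precision=4,suppress=True)
ct=json.load(open("top3.json"));cw=json.load(open("wrist3.json"))
t=cv2.imread("pics/top0.png");h=cv2.cvtColor(t,cv2.COLOR_BGR2HSV)
m=cv2.inRange(h,(5,110,120),(30,255,255));k=np.zeros_like(m);k[145:240,180:300]=m[145:240,180:300]
b=max(cv2.findContours(k,0,1)[0],key=cv2.contourArea).reshape(-1,2).astype(float)
q=np.array([(204.,157.5),(281,171),(270.5,226.5),(196.5,212)])
ln=[]
for i in range(4):
    a,e=q[i],q[(i+1)%4];u=(e-a)/np.linalg.norm(e-a);n=np.array([-u[1],u[0]])
    s=(b-a)@u;d=(b-a)@n;L=np.linalg.norm(e-a);p=b[(abs(d)<3)&(s>6)&(s<L-6)]
    v=cv2.fitLine(p.astype(np.float32),cv2.DIST_HUBER,0,.01,.01).ravel();ln.append((v[2:],v[:2]))
ctr=b.mean(0);C=[]
nl=[]
for o,v in ln:
    n=np.array([-v[1],v[0]]);n*=np.sign((o-ctr)@n);nl.append((n,n@o+.5))  # half a pixel out
for i in range(4):
    (n1,c1),(n2,c2)=nl[i-1],nl[i];C.append(np.linalg.solve([n1,n2],[c1,c2]))
print("top corners",np.array(C))
B=np.array([(185,125,0),(185,-125,0),(0,-125,0),(0,125,0)])/1e3
s20,c20=np.sin(np.radians(20)),np.cos(np.radians(20))
def world(p,P):
    x=P[:,0]*c20-P[:,2]*s20;z=P[:,0]*s20+P[:,2]*c20+.024
    c,s=np.cos(p[2]),np.sin(p[2]);return np.c_[p[0]+c*x-s*P[:,1],p[1]+s*x+c*P[:,1],z]
# wrist corners by sub-pixel refinement
g=cv2.cvtColor(cv2.imread("pics/wrist3.png"),6)
W=cv2.cornerSubPix(g,np.float32([[272,43],[404,40]]).reshape(-1,1,2),(4,4),(-1,-1),(3,30,.01)).reshape(-1,2);print("wrist",W)
WB=np.array([(0,125,0),(95,116,18)])/1e3
ft=lambda p:project(ct,world(p,B))-C
fw=lambda p:project(cw,world(p,WB))-W
for nm,f in(("top",lambda p:ft(p).ravel()),("wrist",lambda p:fw(p).ravel()),("both",lambda p:np.r_[ft(p).ravel()*3,fw(p).ravel()])):
    r=least_squares(f,[.48,.217,-.18]);print(nm,r.x,np.degrees(r.x[2]),r.fun)
p=r.x
print("header corners px",project(cw,world(p,np.array([(95,116,18),(95,-50,18),(95,0,18),(0,60,0),(185,125,0),(172,116,18)])/1e3)))
gray=cv2.imread("pics/wrist3.png")
print(gray[345:356:5,385:410].tolist() if 0 else "")
```

```text
top corners [[203.2695 156.2059]
 [280.7935 170.9314]
 [270.5899 227.0499]
 [195.4549 212.363 ]]
wrist [[272.4111  42.7579]
 [404.5719  39.2519]]
top [ 0.4795  0.2181 -0.1878] -10.762780926309642 [ 0.0684  0.6432 -0.3906  0.6005 -0.1938 -0.668   0.5413 -0.5927]
wrist [ 0.4839  0.2166 -0.1844] -10.566781197740557 [ 0.0203  0.0018 -0.0165 -0.0031]
both [ 0.4814  0.218  -0.1951] -11.177178001447858 [ 1.6996 -0.3795 -0.035   1.1349 -0.6134 -2.8794  1.9511 -4.2552 -1.8088
 -1.3162 -2.4062 -0.0233]
header corners px [[402.1657  39.2287]
 [378.4852 281.771 ]
 [384.5439 218.5267]
 [270.6998 129.9385]
 [572.9516  15.7501]
 [554.2521  27.3063]]
```

Call:
move_arm(series="-1 0 0 0.03 0; -1 0 0 0.055 0; -1 0 0 0.07 0; -1 0 0 0.08 0; -1 0 0 0.08 0; -1 0 0 0.08 0", grip_force=25)

```text
time: 5.98
tcp_pos: [0.4895, 0.2154, 0.0753]
tcp_rot: [-0.0, 0.77, 0.638, -0.0]
ft_force: [0.2, 0.5, -0.9]
grip_width: 0.109
grasp_force: 29.6
```

Call:
move_arm(series="-1 0 0 0.003 0; -1 0 0 0.006 0; -1 0 0 0.009 0; -1 0 -0.0005 0.011 0; -1 0 -0.001 0.013 0; -1 0 -0.001 0.015 0; -1 0 -0.001 0.015 0; -1 0 -0.001 0.015 0")

```text
time: 6.65
tcp_pos: [0.4892, 0.2166, 0.0636]
tcp_rot: [0.001, 0.77, 0.638, 0.002]
ft_force: [-6.5, -0.9, 11.4]
grip_width: 0.109
grasp_force: 43.5
```

Call:
move_arm(series="-1 0 -0.0005 0.002 0; -1 0 -0.001 0.004 0; -1 0 -0.001 0.006 0; -1 0 -0.0015 0.008 0; -1 0 -0.0015 0.008 0; -1 0 -0.0015 0.008 0", grip_force=20)

```text
time: 7.15
tcp_pos: [0.4878, 0.2169, 0.0576]
tcp_rot: [0.001, 0.77, 0.638, 0.002]
ft_force: [-12.4, -1.9, 19.9]
grip_width: 0.112
grasp_force: 72.9
```

Run:
```python
from h import *
a=arm.snapshot("wrist");b=arm.snapshot("scene")[165:285,170:330]
cv2.imwrite("pics/p4.png",np.hstack([cv2.resize(a,(400,300)),cv2.resize(b,(400,300),interpolation=2)]))
s=arm.sense();print({k:np.round(s[k],4).tolist() for k in("time","tcp_pos","tcp_rot","ft_force","moment","grip_width","grasp_force")})
```

```text
{'time': 7.25, 'tcp_pos': [0.4878, 0.2169, 0.0577], 'tcp_rot': [0.001, 0.7698, 0.6383, 0.0019], 'ft_force': [-12.494, -3.0051, 19.9623], 'moment': [-0.5338, 0.6935, -0.0447], 'grip_width': 0.1094, 'grasp_force': 72.6814}
```

View pics/p4.png

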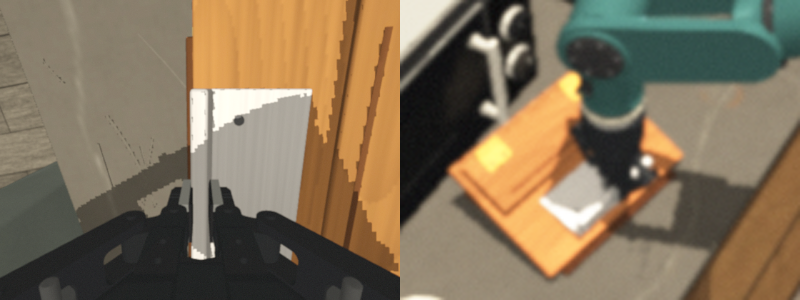

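The thin edge rests on the board and the lip has started to tilt in the grip. The grip is stiff, though, so I'll ease the fingers open a little so the lip can settle to the slope between them, then clamp again.

Call:
move_arm(series="-0.74 0 0 0.002 0; -0.7 0 -0.001 0.004 0; -0.67 0 -0.001 0.006 0; -0.64 -0.001 -0.002 0.008 0; -0.62 -0.001 -0.002 0.008 0; -0.62 -0.001 -0.002 0.008 0; -0.62 -0.001 -0.002 0.008 0")

```text
time: 7.83
tcp_pos: [0.4848, 0.2156, 0.0439]
tcp_rot: [-0.0, 0.77, 0.638, -0.0]
ft_force: [-0.2, 0.1, 0.3]
grip_width: 0.187
grasp_force: 0.1
```

Run:
```python
from h import *
a=arm.snapshot("wrist");b=arm.snapshot("scene")[165:285,170:330]
cv2.imwrite("pics/p5.png",np.hstack([cv2.resize(a,(400,300)),cv2.resize(b,(400,300),interpolation=2)]));cv2.imwrite("pics/wrist5.png",a)
s=arm.sense();print({k:np.round(s[k],4).tolist() for k in("time","tcp_pos","tcp_rot","ft_force","moment","grip_width","grasp_force")})
```

```text
{'time': 7.9333, 'tcp_pos': [0.4848, 0.2156, 0.0439], 'tcp_rot': [-0.0, 0.7702, 0.6378, -0.0002], 'ft_force': [0.9512, -0.492, 0.033], 'moment': [-0.0492, -0.0181, 0.0048], 'grip_width': 0.1882, 'grasp_force': 0.0705}
```

View pics/p5.png

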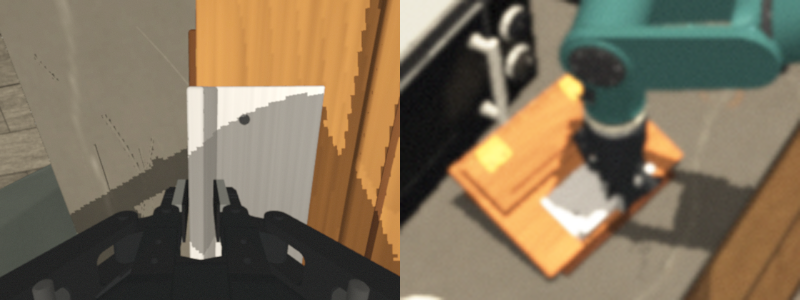

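The ledge now lies flat on the board, with almost no force on the wrist and the fingers caging the lip. I'll measure its pose on the board.

```bash
cat >> h.py <<'E'
O=np.array([.4825,.217,.024]);yw=np.radians(-10.7);t=np.radians(20)
Rb=np.array([[np.cos(yw),-np.sin(yw),0],[np.sin(yw),np.cos(yw),0],[0,0,1]])@np.array([[np.cos(t),0,-np.sin(t)],[0,1,0],[np.sin(t),0,np.cos(t)]])
def toboard(P): return (np.atleast_2d(P)-O)@Rb
def onboard(cm,px,h):
    n=Rb[:,2];return toboard(onplane(cm,px,n@O+h,n))
E
python3 - <<'E'
from h import *
np.set_printoptions(precision=4,suppress=True)
c=arm.camera_model("wrist");im=cv2.imread("pics/wrist5.png")
h=cv2.cvtColor(im,cv2.COLOR_BGR2HSV)
m=cv2.inRange(h,(0,0,70),(180,55,255)) # grey leaf
pts=[]
for y in range(135,300,15):
    x=370
    while m[y,x] and x<520:x+=1
    pts.append((x-.5,y))
top=[]
for x in range(340,445,15):
    y=150
    while m[y,x] and y>90:y-=1
    top.append((x,y+.5))
E=onboard(c,pts,.004);T=onboard(c,top,.004)
print(pts,top);print(E[:,:2]);print(T[:,:2])
p=np.polyfit(E[:,1],E[:,0],1);print("edge yaw deg in board",np.degrees(-np.arctan(p[0])),"x mid",np.polyval(p,0));q=np.polyfit(T[:,0],T[:,1],1);print("side yaw",np.degrees(np.arctan(q[0])),"side y at edge",np.polyval(q,.08))
print("header/board lowcorner check",onboard(c,[(275,0)],0))
E
```

```text
[(452.5, 135), (450.5, 150), (448.5, 165), (446.5, 180), (444.5, 195), (442.5, 210), (440.5, 225), (438.5, 240), (436.5, 255), (434.5, 270), (432.5, 285)] [(340, 120.5), (355, 120.5), (370, 120.5), (385, 120.5), (400, 120.5), (415, 119.5), (430, 119.5)]
[[ 0.0773  0.0611]
 [ 0.0773  0.0552]
 [ 0.0773  0.0492]
 [ 0.0773  0.0431]
 [ 0.0774  0.0368]
 [ 0.0774  0.0304]
 [ 0.0774  0.0237]
 [ 0.0774  0.0169]
 [ 0.0774  0.01  ]
 [ 0.0774  0.0028]
 [ 0.0774 -0.0045]]
[[0.0325 0.0668]
 [0.039  0.0668]
 [0.0452 0.0668]
 [0.0513 0.0667]
 [0.0572 0.0667]
 [0.0629 0.0671]
 [0.0685 0.067 ]]
edge yaw deg in board 0.13630431276134813 x mid 0.07744486145204224
side yaw 0.3489259834810674 side y at edge 0.06701800556770955
header/board lowcorner check [[ 0.0009  0.1176 -0.    ]]
```

Measured: the thin edge is at x_b = 77 mm, square to within 0.2°, and 2 mm left of centre. Now I'll clamp while pressing lightly.

Call:
move_arm(series="-0.66 0 0 0.002 0; -0.7 0 0 0.004 0; -0.75 0 0 0.006 0; -0.8 0 0 0.006 0; -1 0 0 0.007 0; -1 0 0 0.007 0; -1 0 0 0.007 0", grip_force=20)

```text
time: 8.52
tcp_pos: [0.485, 0.2157, 0.0434]
tcp_rot: [0.0, 0.77, 0.638, 0.0]
ft_force: [-13.5, -4.8, 29.2]
grip_width: 0.166
grasp_force: 22.3
```

```bash
cat > m.py <<'E'
from h import *
import sys
np.set_printoptions(precision=4,suppress=True)
c=arm.camera_model("wrist");im=arm.snapshot("wrist");cv2.imwrite(f"pics/wrist{sys.argv[1]}.png",im)
s=arm.sense();print({k:np.round(s[k],4).tolist() for k in("time","tcp_pos","tcp_rot","ft_force","moment","grip_width","grasp_force")})
m=cv2.inRange(cv2.cvtColor(im,cv2.COLOR_BGR2HSV),(0,0,70),(180,55,255))
pts=[]
for y in range(140,300,15):
    x=370
    while m[y,x] and x<540:x+=1
    pts.append((x-.5,y))
top=[]
for x in range(340,415,15):
    y=150
    while m[y,x] and y>60:y-=1
    top.append((x,y+.5))
E=onboard(c,pts,.004);T=onboard(c,top,.004);p=np.polyfit(E[:,1],E[:,0],1)
print("edge yaw",np.degrees(-np.arctan(p[0])),"x mid",np.polyval(p,0),"side y",np.median(T[:,1]),E[:,0])
E
python3 m.py 6
```

```text
{'time': 8.5667, 'tcp_pos': [0.485, 0.2157, 0.0434], 'tcp_rot': [0.0005, 0.77, 0.638, 0.0005], 'ft_force': [-13.0284, -4.6284, 28.8805], 'moment': [-0.8851, 1.9873, -0.0606], 'grip_width': 0.171, 'grasp_force': 22.2816}
edge yaw 0.60722681858993 x mid 0.0776611386995688 side y 0.0669278913711615 [0.0771 0.0771 0.0771 0.0772 0.0772 0.0772 0.0776 0.0776 0.0776 0.0776
 0.0777]
```

Call:
move_arm(series="-1 0 0 -0.002 0; -1 -0.0005 0.0025 -0.003 0; -1 -0.001 0.005 -0.004 0; -1 -0.0015 0.0075 -0.005 0; -1 -0.002 0.01 -0.006 0; -1 -0.002 0.0125 -0.007 0; -1 -0.002 0.014 -0.0075 0; -1 -0.002 0.014 -0.0075 0")

```text
time: 9.23
tcp_pos: [0.4919, 0.2135, 0.0462]
tcp_rot: [-0.006, 0.77, 0.638, -0.004]
ft_force: [-20.5, 4.8, 18.0]
grip_width: 0.168
grasp_force: 27.6
```

```bash
python3 m.py 7
```

```text
{'time': 9.2833, 'tcp_pos': [0.4919, 0.2135, 0.0462], 'tcp_rot': [-0.0058, 0.7697, 0.6384, -0.0041], 'ft_force': [-21.323, 4.3585, 18.7056], 'moment': [0.6087, 2.977, 0.0459], 'grip_width': 0.1705, 'grasp_force': 27.5457}
edge yaw 0.6291762514935698 x mid 0.0851008736282818 side y 0.0664884112235436 [0.0845 0.0845 0.0846 0.0846 0.0846 0.0846 0.085  0.0851 0.0851 0.0851
 0.0851]
```

Call:
move_arm(series="-1 0 0 -0.002 0; -1 0 0.002 -0.0035 0; -1 -0.0005 0.0045 -0.0045 0; -1 -0.001 0.007 -0.0055 0; -1 -0.001 0.0095 -0.0065 0; -1 -0.001 0.0115 -0.007 0; -1 -0.001 0.0115 -0.007 0")

```text
time: 9.87
tcp_pos: [0.5069, 0.2089, 0.0521]
tcp_rot: [-0.002, 0.77, 0.638, -0.002]
ft_force: [-8.4, 1.4, 6.8]
grip_width: 0.17
grasp_force: 21.9
```

```bash
python3 m.py 8
```

```text
{'time': 9.9167, 'tcp_pos': [0.507, 0.2089, 0.0521], 'tcp_rot': [-0.0022, 0.7699, 0.6381, -0.0016], 'ft_force': [-8.6314, 1.4684, 6.8141], 'moment': [0.2417, 0.9501, 0.0321], 'grip_width': 0.1682, 'grasp_force': 21.8395}
edge yaw -0.13715222920846126 x mid 0.09511976163531032 side y 0.06439255344782588 [0.0953 0.0953 0.0952 0.0952 0.0951 0.0951 0.095  0.0953 0.0952 0.0952
 0.0951]
```

Call:
move_arm(series="-1 0 0.002 -0.0007 0; -1 0 0.0045 -0.0015 0; -1 0 0.007 -0.0023 0; -1 0 0.0095 -0.0031 0; -1 0 0.012 -0.004 0; -1 0 0.0145 -0.0048 0; -1 0 0.0145 -0.0048 0")

```text
time: 10.5
tcp_pos: [0.5207, 0.2064, 0.0571]
tcp_rot: [-0.003, 0.77, 0.638, -0.002]
ft_force: [-9.8, 2.4, 8.5]
grip_width: 0.168
grasp_force: 22.7
```

```bash
python3 m.py 9
python3 - <<'E'
from h import *
a=cv2.imread("pics/wrist9.png");b=arm.snapshot("scene")[165:285,170:330]
cv2.imwrite("pics/p9.png",np.hstack([cv2.resize(a,(400,300)),cv2.resize(b,(400,300),interpolation=2)]))
E
```

```text
{'time': 10.55, 'tcp_pos': [0.5207, 0.2064, 0.0572], 'tcp_rot': [-0.0026, 0.7699, 0.6382, -0.002], 'ft_force': [-10.6792, 1.6435, 8.0983], 'moment': [0.2137, 1.3244, 0.0205], 'grip_width': 0.1759, 'grasp_force': 22.5889}
edge yaw 0.026379166991029292 x mid 0.09419118225183785 side y 0.06439934106502489 [0.0942 0.0943 0.094  0.0942 0.0943 0.094  0.0942 0.0943 0.094  0.0942
 0.0943]
```

View pics/p9.png

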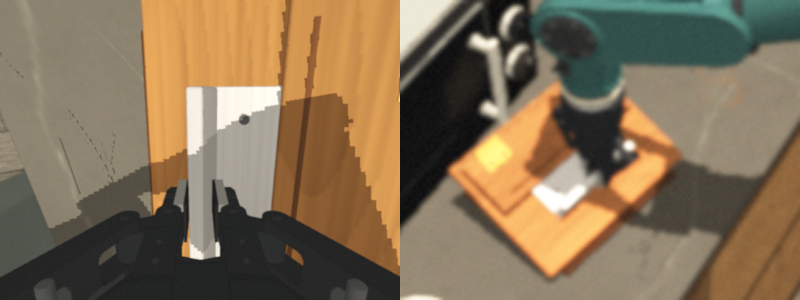

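No slip in the grip: the screw hole is at the same pixel, (244,119). The header line sits straight and parallel, and the ledge is tucked about 20 mm. Now the firm press.

Call:
move_arm(series="-1 0 0 0.001 0; -1 0 0 0.003 0; -1 0 0 0.005 0; -1 0 0 0.007 0; -1 0 0 0.007 0; -1 0 0 0.007 0; -1 0 0 0.007 0; -1 0 0 0.007 0")

```text
time: 11.27
tcp_pos: [0.5209, 0.2065, 0.0567]
tcp_rot: [-0.002, 0.77, 0.638, -0.001]
ft_force: [-21.8, -1.7, 34.4]
grip_width: 0.171
grasp_force: 27.2
```

```bash
python3 m.py 10
python3 - <<'E'
from h import *
np.set_printoptions(precision=4,suppress=True)
# lip +y end near wrist px: hole centre and leaf/lip seam -> board x, before (5) and now (10)
c=arm.camera_model("wrist");im=cv2.imread("pics/wrist10.png")
g=cv2.cvtColor(im,6)[150:185,325:360];y,x=np.unravel_index(cv2.GaussianBlur(g,(5,5),0).argmin(),g.shape)
print("hole px",x+325,y+150,"board",onboard(c,[(x+325,y+150)],.004))
a=im;b=arm.snapshot("top")[140:240,180:310]
cv2.imwrite("pics/p10.png",np.hstack([cv2.resize(a,(400,300)),cv2.resize(b,(400,300),interpolation=2)]))
g=cv2.cvtColor(cv2.imread("pics/wrist5.png"),6)[150:185,325:360];y,x=np.unravel_index(cv2.GaussianBlur(g,(5,5),0).argmin(),g.shape);print("before px",x+325,y+150)
E
```

```text
{'time': 11.3167, 'tcp_pos': [0.5209, 0.2065, 0.0567], 'tcp_rot': [-0.002, 0.7697, 0.6384, -0.0011], 'ft_force': [-22.0783, -2.2826, 34.7215], 'moment': [-0.4318, 3.3488, 0.0383], 'grip_width': 0.1732, 'grasp_force': 27.2402}
edge yaw -0.01861807994166977 x mid 0.09418719582212252 side y 0.06456305807039162 [0.0942 0.0943 0.0941 0.0942 0.0944 0.0941 0.0942 0.0939 0.0941 0.0942
 0.0944]
hole px 345 167 board [[0.0751 0.0446 0.004 ]]
before px 338 167
```

View pics/p10.png

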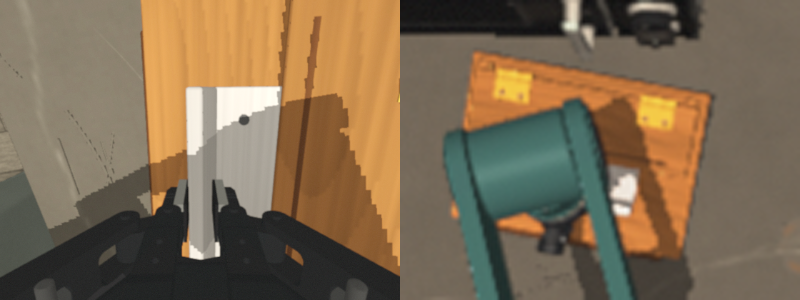

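The ledge lies flat, square and within 1 mm of centre, tucked about 20 mm. The press is about 35 N with the grip held. Handing in.

```bash
python3 -c "
from workcell import arm
print(arm.sign_off())"
```

```text
the job is handed in; nothing more can be done
None
```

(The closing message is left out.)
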